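# Tip the brass strip out of its holder

## Task

Take the brass strip out of its wooden holder and lay it flat in the white tray: press its end between the red marks fully down so that the other end tips up out of the slot and stays up, then pick it up by the raised end. Do not drop it, and leave the silver-grey strip as it lies in its own holder.

Things in the scene. Friction and masses are not known exactly. Their poses are not given: they have to be found in the camera images.
- brass_strip: yellow brass strip 100 x 36 x 4 mm (its x, y, z), 0.11 kg, two dark dots on top; origin: centre of its underside. It starts loose and level in the 40 mm slot of a fixed wooden holder 120 x 62 x 30 mm (same centre and axes), underside 26 mm above the bench, top flush with the 11 mm thick side walls, so its sides cannot be gripped. The slot is open at the -x end, which has the red marks.
- brass_holder_rocker (a joint): rocker under the brass strip, hinged 15 mm to the -x side of the strip's centre; 0 = level, 0.44 rad = tipped, at its stop. Press the strip's top 40 mm to the -x side of its centre: it sinks 11 mm under 3 to 4 N, the +x end rises 27 mm above the walls' top and stays up by hinge friction. That end can then be gripped across its width from above; pushing it down tips it back.
- steel_strip: silver-grey metal strip of the same size and axes, in a like holder of its own (either holder may be the left one); to be left alone
- white_tray: shallow white enamel tray, 105 x 160 x 16 mm (x, y, z), loose on the bench, 0.3 kg. Origin: centre of its underside; inner floor 2 mm above it and 102 x 156 mm, walls 16 mm high. The strip fits lying lengthwise (its x along the tray's y)
There are look-alikes about, which are no part of the job. Several things have the shape of the brass_strip; the one meant has the colours described above.

How it is judged:
On the way, in this order (a step that is already met when the one before it is completed fails the run):
1. the brass strip is tipped up in its holder by pressing its end down (value of joint brass_holder_rocker above 0.33 rad and angle between brass_strip's own z axis and vertical above 0.28 rad), for 0.2 s.
2. the brass strip is lifted in the fingers (height (world z) of brass_strip above 0.06 m and contact force between the fingers and brass_strip above 0.5 N), for 0.2 s.
At the end, for the whole second after the job is handed in: the brass strip lies flat (within about 6 degrees), upper side up, inside the white tray on its floor, at rest; the tray stands level on the bench (x of brass_strip in the frame of white_tray between -0.045 and 0.045 m and y of brass_strip in the frame of white_tray between -0.055 and 0.055 m and z of brass_strip in the frame of white_tray below 0.008 m and angle between each of brass_strip, white_tray's own z axis and vertical below 0.1 rad and height (world z) of white_tray below 0.008 m and linear speed of brass_strip below 0.02 m/s); the robot touches nothing.
It fails at once if the brass strip is dropped: free of the fingers with its centre more than 70 mm above the bench (height (world z) of brass_strip above 0.07 m and contact force between the fingers and brass_strip below 0.01 N).
It fails at once if the silver-grey strip is disturbed (moved 15 mm or tipped more than about 10 degrees) (distance of steel_strip from where it was at the start of the episode above 0.015 m or angle between steel_strip's own z axis and vertical above 0.18 rad).
It also fails if it takes over 46 s, if anything falls off the work surface, if the arm or the gripper's body presses on something with over 40 N, if the wrist force passes 120 N, or if a joint passes its speed limit or range.

## Robot

A 6-joint arm with a two-finger parallel gripper is mounted at the origin on a cart in front of the work surface, level with it; the furniture and walls round the work are solid. World frame = base frame: x ahead of the robot, y to its left, z up, the work surface at z = 0. Lengths are in m, angles in rad, forces in N, time in s.
With the tool pointing down it reaches from about 0.3 to 0.775 m from the base axis. Payload 14.6 kg.
Tool frame: the origin (TCP) lies on the centre line of the jaws, within the pads' length; the fingertips stand 11 mm ahead of it and the grasp point (between the pads) lies 8 mm behind it; y points along the fingers, x is the direction in which the jaws open and shut, and the axes are right-handed (so a half turn about y gives the same grasp; the last joint's range is limited). The gripper opens to 94 mm and grips with 3 to 60 N. Pads are 16 mm wide; open, the fingers measure 119 mm over their backs; the gripper's body (75 mm by 177 mm) begins 78 mm behind the grasp point.
Start: joints at [-1.354, 0.3, 1.521, -0, 1.321, -0.067], TCP at [0.154, -0.528, 0.216] pointing down, gripper open.
Joint ranges: [-3.03, 3.03], [-0.79, 2.21], [0.23, 2.52], [-1.04, 4.18], [0, 3.07], [-2.55, 2.55]. Speed limits (rad/s): [2.22, 2.22, 2.57, 3.14, 3.14, 3.14].

## Interface

Orientations are given as [roll, pitch, yaw] about the fixed x, y, z axes, in that order (R = Rz(yaw) Ry(pitch) Rx(roll)).
In Python, from station import ctrl, imaging gives the robot as it stands. The module is installed in compiled form; this text tells all that it offers.
- The arm moves only by the tool apply_moves, never from a script. Its argument "deltas" is a list of rows, each an object with "dp": the shift along the tool's x, y, z in m, a list of three; "roll": the turn about the tool's y in rad; "grip": the closure, from -1 (fully open) to 1 (shut). In form: [{"dp": [tx, ty, tz], "roll": roll, "grip": grip}, ...]. A call has 1 to 10 rows; each row shifts and turns the commanded pose from where the row before left it, along the tool's axes as they then stand; what a row does not reach is not made up. A row lasts 1/8 s, in which the tool goes at most 62.5 mm and 10.7 degrees, less where a joint would pass 70% of its speed; a pose out of reach is approached as far as the arm can. A call with a gripper value outside its range is refused whole. The fingers move at their own pace and stop on an object; "newtons" is the grip in N (left out, the last holds). Time passes only in rows, so rows that do not move let the fingers close. It gives the time, the measured TCP pose, the force and the opening at its end, in the units of the state.
- ctrl.get_obs(): the state, without advancing time (a new reading comes with each control period).
- imaging.camera(name): name is "scene" or "top" or "wrist"; returns the picture (384x512x3 uint8, blue, green, red); there is no depth.
- imaging.camera_info(name): a dict with "K" (3x3 intrinsics, pixels), "D" ([k1, k2, p1, p2, k3] as OpenCV has them; the pictures are not rectified), "world_from_camera" (4x4, takes a point from camera to world coordinates). Camera axes: x right, y down, z forward; pixel columns grow to the right and rows downward; lengths in m; the calibration is good to about 2 mm. A picture is of the moment at which its call begins: read the wrist's pose just before it. camera_info takes no time and is no camera call; for the wrist camera it gives the pose at the moment of the call.
- ctrl.hand_in(): hands the job in, once; it reports no verdict.
The state is a dict: "time_s": time; "qpos": joint angles; "joint_vel": joint speeds; "tau": joint torques, N m; "ee_pos": TCP position; "eef_rot": TCP orientation; "force": force on the tool from outside, world axes, zero at the start; "moment": the same for the moment, N m; "grip_width": finger opening in m.
Only numpy, scipy, OpenCV 4.12 (cv2) and the standard library are available. Lean on these libraries where they do the work, as an engineer would, in place of code of your own. Each camera call takes 0.05 s, during which the arm holds its last target. There are 200 camera calls.

## Working session

There is one attempt and no reset: what is moved stays moved. The work goes in short steps, Python scripts to look and compute and a tool call to move; the robot and the scene stay as the last step left them, time stands still between calls to the robot, and variables do not carry over. Pictures are saved under pics/ and viewed, about 8 in all and at most 12, crops included, and the job is handed in when it is done.

Besides the shell and the picture viewer there is one more tool, called after "Emit:" by a JSON object that holds its "method" and its "body", one argument or row to a line. apply_moves: Moves the arm, as the interface text tells. Its arguments: {"type":"object","properties":{"deltas":{"type":"array"},"newtons":{"type":"number"}},"required":["deltas"]}

```bash
mkdir -p pics
python3 - <<'E'
from station import ctrl, imaging
import cv2,numpy as np
s=ctrl.get_obs();print({k:np.round(v,3).tolist() for k,v in s.items()})
for n in("top","scene"):
    i=imaging.camera_info(n);print(n,np.round(i["K"],1).tolist(),np.round(i["D"],3),np.round(i["world_from_camera"],3).tolist())
    im=imaging.camera(n);cv2.imwrite(f"pics/{n}0.png",im)
a=cv2.imread("pics/top0.png");cv2.imwrite("pics/top0b.png",cv2.resize(a,(800,600),interpolation=cv2.INTER_CUBIC))
E
```

```text
{'time_s': 0.0, 'qpos': [-1.354, 0.301, 1.522, 0.0, 1.321, -0.067], 'joint_vel': [-0.001, 0.0, 0.0, 0.0, -0.0, 0.002], 'tau': [0.0, -53.182, -35.273, 0.071, 0.024, -0.0], 'ee_pos': [0.154, -0.528, 0.216], 'eef_rot': [-1.571, 0.001, -1.287], 'force': [-0.648, 1.063, 0.465], 'moment': [0.051, 0.021, 0.024], 'grip_width': 0.094}
top [[451.3, 0.0, 249.2], [0.0, 451.3, 198.6], [0.0, 0.0, 1.0]] [-0.069  0.     0.     0.     0.   ] [[0.016, -0.996, 0.084, 0.419], [-1.0, -0.018, -0.013, -0.037], [0.015, -0.083, -0.996, 1.301], [0.0, 0.0, 0.0, 1.0]]
scene [[417.8, 0.0, 260.5], [0.0, 417.8, 194.9], [0.0, 0.0, 1.0]] [-0.069  0.     0.     0.     0.   ] [[0.983, 0.055, -0.173, 0.735], [0.181, -0.387, 0.904, -1.097], [-0.017, -0.921, -0.39, 0.527], [0.0, 0.0, 0.0, 1.0]]
```

View pics/top0b.png

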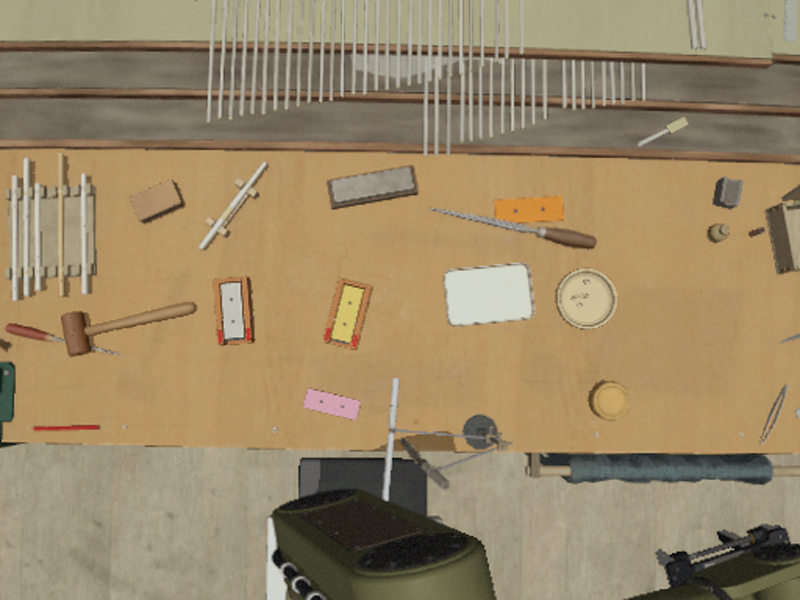

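View pics/scene0.png

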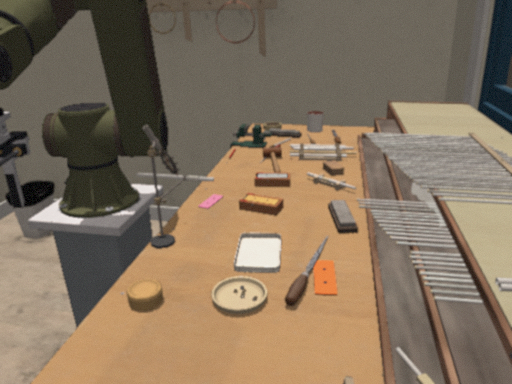

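The top view shows four strip-shaped candidates (800x600 picture): yellow in a holder at (348,313), silver-grey in a holder at (233,310), pink loose at (332,403) and orange loose at (529,209). The yellow one with dark dots and red marks, in the wooden holder, is the brass strip. The tray is at (489,294). A stand with a rod is at about (395,380)–(480,435), to be avoided.

```bash
cat > h.py <<'E'
from station import ctrl, imaging
import cv2,numpy as np
from scipy.spatial.transform import Rotation as R
def ray(n,uv,z,i=None):
    i=i or imaging.camera_info(n);T=np.array(i["world_from_camera"])
    p=cv2.undistortPoints(np.array(uv,float).reshape(-1,1,2),np.array(i["K"]),np.array(i["D"])).reshape(-1,2)
    d=np.c_[p,np.ones(len(p))]@T[:3,:3].T;o=T[:3,3]
    return o+d*((z-o[2])/d[:,2])[:,None]
def proj(n,P,i=None):
    i=i or imaging.camera_info(n);T=np.linalg.inv(i["world_from_camera"])
    return cv2.projectPoints(np.array(P,float).reshape(-1,3),cv2.Rodrigues(T[:3,:3])[0],T[:3,3],np.array(i["K"]),np.array(i["D"]))[0].reshape(-1,2)
def rect(n,mask,z,i=None):
    c=max(cv2.findContours(mask,cv2.RETR_EXTERNAL,cv2.CHAIN_APPROX_NONE)[0],key=cv2.contourArea)
    w=ray(n,c.reshape(-1,2),z,i)[:,:2]
    r=cv2.minAreaRect((w*1000).astype(np.float32));return np.array(r[0])/1000,np.array(r[1]),r[2],cv2.boxPoints(r)/1000
E
python3 - <<'E'
from h import *
a=cv2.imread("pics/top0.png");h=cv2.cvtColor(a,cv2.COLOR_BGR2HSV)
def roi(m,x0,y0,x1,y1):
    o=np.zeros_like(m);o[y0:y1,x0:x1]=m[y0:y1,x0:x1];return o
m=roi(cv2.inRange(h,(22,110,120),(35,255,255)),200,170,250,230)
m=cv2.morphologyEx(m,cv2.MORPH_CLOSE,np.ones((3,3)))
print("brass",rect("top",m,.030))
m=roi(cv2.inRange(h,(0,170,120),(5,255,255)),200,170,250,230);y,x=np.nonzero(m)
print("red",ray("top",np.c_[x,y].mean(0),.03))
m=roi(cv2.inRange(h,(0,0,170),(180,60,255)),275,160,350,215)
print("tray",rect("top",m,.016))
m=roi(cv2.inRange(h,(0,0,130),(180,70,255)),130,170,170,230)
print("steel",rect("top",m,.03))
s=cv2.imread("pics/scene0.png")
c=np.zeros((600,800,3),np.uint8)
c[:300,:400]=cv2.resize(a[165:240,190:290],(400,300),interpolation=cv2.INTER_CUBIC)
c[:300,400:]=cv2.resize(a[215:290,220:320],(400,300),interpolation=cv2.INTER_CUBIC)
c[300:,:400]=cv2.resize(s[170:245,190:290],(400,300),interpolation=cv2.INTER_CUBIC)
c[300:,400:]=cv2.resize(s[120:255,110:290],(400,300),interpolation=cv2.INTER_CUBIC)
cv2.imwrite("pics/crop1.png",c)
# stand: base & top points
print("stand base",ray("top",[[482/1.5625,432/1.5625]],.0))
print("stand base scene",ray("scene",[[163,240]],.0))
E
```

```text
brass (array([0.52000104, 0.02377739]), array([36.35620499, 99.6362915 ]), 77.16251373291016, array([[ 0.4673892 ,  0.01712258],
       [ 0.56453496, -0.00501525],
       [ 0.57261294,  0.0304322 ],
       [ 0.47546712,  0.05257004]], dtype=float32))
red [[0.4766714  0.03414644 0.03      ]]
tray (array([ 0.56170959, -0.23672565]), array([105.50798798, 162.24983215]), 6.868508815765381, array([[ 0.49963236, -0.16249187],
       [ 0.51903605, -0.32357723],
       [ 0.62378687, -0.3109594 ],
       [ 0.6043831 , -0.14987406]], dtype=float32))
steel (array([0.52184088, 0.23173279]), array([100.10438538,  36.72246552]), 6.0272440910339355, array([[0.4701374 , 0.24473697],
       [0.47399336, 0.2082175 ],
       [0.5735444 , 0.2187286 ],
       [0.56968844, 0.25524807]], dtype=float32))
stand base [[ 0.30737406 -0.22826203  0.        ]]
stand base scene [[ 0.30356321 -0.20782679  0.        ]]
```

View pics/crop1.png

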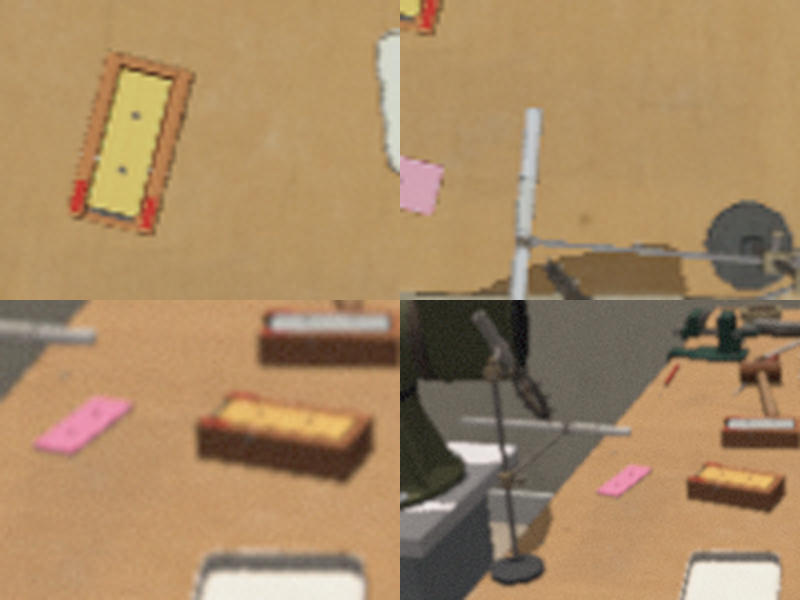

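The crop confirms it: the yellow strip with two dark dots sits in the wooden holder, with red marks at the near (-x) end. Its centre is (0.520, 0.024) and its yaw about -0.224. The stand with the boom stands in the arm's sweep, so I'll triangulate it.

Run:
```python
from h import *
def tri(u,v):
    P=[];q=[]
    for n,p in(("top",u),("scene",v)):
        i=imaging.camera_info(n);q.append(cv2.undistortPoints(np.array(p,float).reshape(1,1,2),np.array(i["K"]),np.array(i["D"])).reshape(2,1))
        P.append(np.linalg.inv(i["world_from_camera"])[:3])
    X=cv2.triangulatePoints(P[0],P[1],*q).ravel();X=X[:3]/X[3]
    e=[np.abs(proj(n,X)[0]-p).max().round(1) for n,p in(("top",u),("scene",v))];return X.round(3),e
f=lambda x,y:((x-400)/4+220,y/4+215); g=lambda x,y:((x-400)*.45+110,(y-300)*.45+120)
print("rod tip",tri(f(533,109),g(630,430)))
print("rod clamp",tri(f(525,242),g(567,428)))
print("mid clamp",tri(f(778,258),g(508,478)))
print("mic hi",tri((402/1.5625,440/1.5625),g(482,315)));print("mic swapped",tri((447/1.5625,485/1.5625),g(482,315)));print("mic lo",tri((402/1.5625,440/1.5625),g(545,410)))
print("post top",tri((482/1.5625,455/1.5625),g(495,368)))
a=cv2.imread("pics/top0.png")[230:330,220:340];s=cv2.imread("pics/scene0.png")[110:250,100:230]
c=np.zeros((600,800,3),np.uint8);c[:333,:400]=cv2.resize(a,(400,333));c[:431,400:]=cv2.resize(s,(400,431));cv2.imwrite("pics/crop2.png",c)
cv2.imwrite("pics/w0.png",imaging.camera("wrist"))
```

```text
rod tip (array([ 0.405, -0.065,  0.123]), [np.float64(0.4), np.float64(0.4)])
rod clamp (array([ 0.32 , -0.061,  0.12 ]), [np.float64(0.8), np.float64(0.8)])
mid clamp (array([ 0.312, -0.225,  0.122]), [np.float64(0.6), np.float64(0.7)])
mic hi (array([ 0.282, -0.09 ,  0.273]), [np.float64(15.9), np.float64(15.0)])
mic swapped (array([ 0.259, -0.136,  0.282]), [np.float64(1.4), np.float64(1.3)])
mic lo (array([ 0.304, -0.077,  0.149]), [np.float64(0.6), np.float64(0.6)])
post top (array([ 0.296, -0.193,  0.238]), [np.float64(0.9), np.float64(0.9)])
```

View pics/crop2.png

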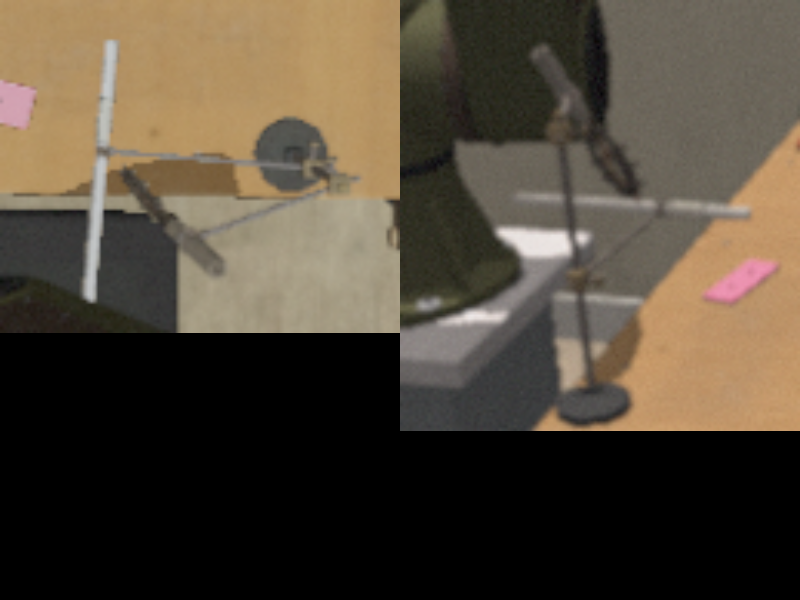

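Stand: post at about (0.305, -0.215), mic top at z about 0.28, and a rod at z about 0.12 with its tip at (0.405, -0.065). I'll travel outside and above it. First I turn the tool to the strip's cross axis, closing the fingers for the press.

Emit:
{"method": "apply_moves", "body": {
  "deltas": [
    {"dp": [0,-0.006,0],"roll": -0.176,"grip": 1},
    {"dp": [0,-0.006,0],"roll": -0.176,"grip": 1},
    {"dp": [0,-0.006,0],"roll": -0.176,"grip": 1},
    {"dp": [0,-0.006,0],"roll": -0.176,"grip": 1},
    {"dp": [0,-0.006,0],"roll": -0.176,"grip": 1},
    {"dp": [0,-0.006,0],"roll": -0.176,"grip": 1},
    {"dp": [0,-0.006,0],"roll": -0.176,"grip": 1},
    {"dp": [0,-0.006,0],"roll": -0.176,"grip": 1},
    {"dp": [0,-0.006,0],"roll": -0.176,"grip": 1},
    {"dp": [0,-0.006,0],"roll": -0.176,"grip": 1}
  ],
  "newtons": 40
}}

```text
time_s: 1.4
ee_pos: [0.154, -0.5279, 0.2764]
eef_rot: [-1.57, -0.0, 0.479]
force: [-1.2, 0.7, 0.2]
grip_width: 0.0008
```

Emit:
{"method": "apply_moves", "body": {
  "deltas": [
    {"dp": [0,0,0],"roll": -0.176,"grip": 1},
    {"dp": [0,0,0],"roll": -0.176,"grip": 1},
    {"dp": [0,0,0],"roll": -0.176,"grip": 1},
    {"dp": [0,0,0],"roll": -0.176,"grip": 1},
    {"dp": [0,0,0],"roll": -0.17,"grip": 1},
    {"dp": [0,0,0],"roll": 0,"grip": 1}
  ]
}}

```text
time_s: 2.15
ee_pos: [0.1915, -0.5157, 0.2746]
eef_rot: [-1.543, 0.019, 1.293]
force: [-0.3, -0.6, -0.4]
grip_width: 0.0009
```

The last joint is near its range end at this base angle, and swinging to the bench centre relieves it. I'll travel now and check the pose.

Emit:
{"method": "apply_moves", "body": {
  "deltas": [
    {"dp": [0.032,0,-0.036],"roll": 0,"grip": 1},
    {"dp": [0.032,0,-0.036],"roll": 0,"grip": 1},
    {"dp": [0.032,0,-0.036],"roll": 0,"grip": 1},
    {"dp": [0.032,0,-0.036],"roll": 0,"grip": 1},
    {"dp": [0.032,0,-0.036],"roll": 0,"grip": 1}
  ]
}}

```text
time_s: 2.78
ee_pos: [0.4079, -0.4124, 0.2667]
eef_rot: [-1.543, 0.02, 1.288]
force: [-0.9, -0.1, -0.1]
grip_width: 0.0005
```

A small tool tilt (about 2°) stayed from that limit, which is tolerable. From here on I'll compute shifts from the measured frame.

```bash
cat >> h.py <<'E'
def go(target,off=0.0,yaw=None):
    """tool-axis shift that brings the point off m ahead of the TCP to target; roll (before) to yaw"""
    s=ctrl.get_obs();Rm=R.from_euler("xyz",s["eef_rot"]);r=0
    if yaw is not None:
        x=Rm.apply([1,0,0]);r=-(yaw-np.arctan2(x[1],x[0]))
        r=(r+np.pi)%(2*np.pi)-np.pi
    Rn=Rm*R.from_rotvec([0,r,0])
    d=Rn.inv().apply(np.array(target)-(s["ee_pos"]+Rn.apply([0,off,0])))
    print("t",round(s["time_s"],2),"axis",Rm.apply([0,1,0]).round(3),"roll",round(r,3),"dp after roll",d.round(4),"dp before",Rm.inv().apply(np.array(target)-(s["ee_pos"]+Rm.apply([0,off,0]))).round(4), "q",np.round(s["qpos"],2))
E
python3 - <<'E'
from h import *
c=np.array([.520,.0238]);ux=np.array([.975,-.2216])
print(c-.042*ux)
go([.52,-.35,.26],.011,1.347)
go([*(c-.042*ux),.1],.011,1.347)
E
```

```text
[0.47905   0.0331072]
t 2.77 axis [-0.032 -0.011 -0.999] roll -0.059 dp after roll [ 0.0858 -0.0086 -0.0955] dp before [ 0.0913 -0.0086 -0.0903] q [-0.84  0.34  1.35 -0.03  1.46 -2.12]
t 2.77 axis [-0.032 -0.011 -0.999] roll -0.059 dp after roll [0.4531 0.1484 0.025 ] dp before [0.4508 0.1484 0.0516] q [-0.84  0.34  1.35 -0.03  1.46 -2.12]
```

Emit:
{"method": "apply_moves", "body": {
  "deltas": [
    {"dp": [0,0,0],"roll": -0.059,"grip": 1},
    {"dp": [0.043,0,-0.048],"roll": 0,"grip": 1},
    {"dp": [0.043,0,-0.048],"roll": 0,"grip": 1},
    {"dp": [0.046,0,0.015],"roll": 0,"grip": 1},
    {"dp": [0.046,0,0.015],"roll": 0,"grip": 1},
    {"dp": [0.046,0,0.015],"roll": 0,"grip": 1},
    {"dp": [0.046,0,0.015],"roll": 0,"grip": 1},
    {"dp": [0.046,0,0.015],"roll": 0,"grip": 1},
    {"dp": [0.046,0,0.015],"roll": 0,"grip": 1},
    {"dp": [0.046,0.03,0.015],"roll": 0,"grip": 1}
  ]
}}

```text
time_s: 4.03
ee_pos: [0.4844, -0.0143, 0.231]
eef_rot: [-1.546, 0.017, 1.347]
force: [0.8, 0.5, -0.2]
grip_width: 0.0003
```

Emit:
{"method": "apply_moves", "body": {
  "deltas": [
    {"dp": [0.045,0.04,0.015],"roll": 0,"grip": 1},
    {"dp": [0,0.04,0],"roll": 0,"grip": 1},
    {"dp": [0,0.038,0],"roll": 0,"grip": 1},
    {"dp": [0,0,0],"roll": 0,"grip": 1}
  ]
}}

```text
time_s: 4.53
ee_pos: [0.4742, 0.0303, 0.1098]
eef_rot: [-1.538, 0.019, 1.347]
force: [-0.0, -0.2, 0.7]
grip_width: 0.0004
```

Run:
```python
from h import *
c=np.array([.520,.0238]);ux=np.array([.975,-.2216])
s=ctrl.get_obs();print(s["ee_pos"].round(4) if hasattr(s["ee_pos"],"round") else s["ee_pos"],s["eef_rot"],s["force"])
go([*(c-.042*ux),.036],.011,1.347)
i=imaging.camera_info("wrist");im=imaging.camera("wrist");cv2.imwrite("pics/w1.png",im)
h=cv2.cvtColor(im,cv2.COLOR_BGR2HSV)
m=cv2.inRange(h,(22,110,100),(35,255,255));m=cv2.morphologyEx(m,cv2.MORPH_CLOSE,np.ones((5,5)))
print(rect("wrist",m,.03,i))
```

```text
[0.4742 0.0303 0.1098] [-1.53753533  0.01898155  1.34741622] [-0.02566322 -0.1817037   0.69321415]
t 4.53 axis [-0.037 -0.011 -0.999] roll 0.0 dp after roll [ 0.0052  0.0625 -0.0065] dp before [ 0.0052  0.0625 -0.0066] q [-0.01  0.28  1.82 -0.01  1.08 -1.35]Traceback (most recent call last):
  File "<stdin>", line 8, in <module>
  File "h.py", line 13, in rect
    c=max(cv2.findContours(mask,cv2.RETR_EXTERNAL,cv2.CHAIN_APPROX_NONE)[0],key=cv2.contourArea)
ValueError: max() iterable argument is empty
```

View pics/w1.png

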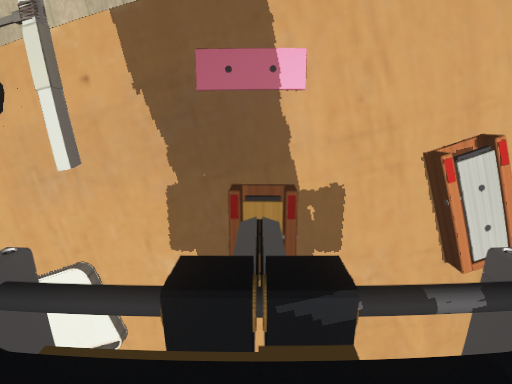

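The wrist view shows the closed fingers over the strip's -x end, with red marks at (234,207) and (291,207), and the rod well clear on the left. I'll check the marks numerically against the top-view estimate.

Run:
```python
from h import *
c=np.array([.520,.0238]);ux=np.array([.975,-.2216]);uy=np.array([.2216,.975])
h=cv2.cvtColor(cv2.imread("pics/w1.png"),cv2.COLOR_BGR2HSV)
m=cv2.inRange(h,(0,200,100),(4,255,255))|cv2.inRange(h,(176,200,100),(180,255,255));m[:,330:]=0
for k in cv2.findContours(m,cv2.RETR_EXTERNAL,cv2.CHAIN_APPROX_NONE)[0]:
    if cv2.contourArea(k)>60:
        b=cv2.minAreaRect(k);w=ray("wrist",cv2.boxPoints(b),.03)[:,:2]-c
        print(np.round(b[0],1),"strip frame x:",(w@ux).round(4),"y:",(w@uy).round(4))
```

```text
[291. 207.] strip frame x: [-0.0521 -0.0521 -0.0318 -0.0318] y: [0.0211 0.0264 0.0269 0.0216]
[234. 206.] strip frame x: [-0.0528 -0.0528 -0.0325 -0.0324] y: [-0.0292 -0.0239 -0.0243 -0.0297]
```

The two agree within about 1.5 mm; the marks are centred at x = -42 mm. Descending, then pressing in small steps.

Emit:
{"method": "apply_moves", "body": {
  "deltas": [
    {"dp": [0.004,0.02,-0.006],"roll": 0,"grip": 1},
    {"dp": [0,0.02,0],"roll": 0,"grip": 1},
    {"dp": [0,0.02,0],"roll": 0,"grip": 1},
    {"dp": [0,0.004,0],"roll": 0,"grip": 1},
    {"dp": [0,0.002,0],"roll": 0,"grip": 1},
    {"dp": [0,0.002,0],"roll": 0,"grip": 1},
    {"dp": [0,0.002,0],"roll": 0,"grip": 1},
    {"dp": [0,0.002,0],"roll": 0,"grip": 1}
  ]
}}

```text
time_s: 5.58
ee_pos: [0.48, 0.0325, 0.0396]
eef_rot: [-1.542, 0.018, 1.348]
force: [-1.8, 0.4, 5.4]
grip_width: 0.0003
```

Emit:
{"method": "apply_moves", "body": {
  "deltas": [
    {"dp": [0,0.002,0],"roll": 0,"grip": 1},
    {"dp": [0,0.002,0],"roll": 0,"grip": 1},
    {"dp": [0,0,0],"roll": 0,"grip": 1}
  ]
}}

```text
time_s: 5.95
ee_pos: [0.4797, 0.0325, 0.0351]
eef_rot: [-1.542, 0.018, 1.348]
force: [-1.2, 1.4, 3.1]
grip_width: 0.0003
```

Emit:
{"method": "apply_moves", "body": {
  "deltas": [
    {"dp": [0,0.001,0],"roll": 0,"grip": 1},
    {"dp": [0,0.001,0],"roll": 0,"grip": 1},
    {"dp": [0,0,0],"roll": 0,"grip": 1}
  ]
}}

```text
time_s: 6.32
ee_pos: [0.4798, 0.0324, 0.0333]
eef_rot: [-1.542, 0.018, 1.348]
force: [-0.7, 1.7, 3.0]
grip_width: 0.0004
```

Emit:
{"method": "apply_moves", "body": {
  "deltas": [
    {"dp": [0,0.001,0],"roll": 0,"grip": 1},
    {"dp": [0,0.001,0],"roll": 0,"grip": 1},
    {"dp": [0,0,0],"roll": 0,"grip": 1}
  ]
}}

```text
time_s: 6.7
ee_pos: [0.4801, 0.0324, 0.0319]
eef_rot: [-1.543, 0.018, 1.348]
force: [-3.0, 2.9, 12.6]
grip_width: 0.0001
```

The force jumped to 12.6 N with the tip at z about 0.021: the stop is reached. Now I lift, back off and look.

Emit:
{"method": "apply_moves", "body": {
  "deltas": [
    {"dp": [0,-0.005,0],"roll": 0,"grip": 1},
    {"dp": [0,-0.02,0],"roll": 0,"grip": 1},
    {"dp": [0,-0.04,0],"roll": 0,"grip": 1},
    {"dp": [0,-0.04,0.04],"roll": 0,"grip": 1},
    {"dp": [0,0,0.03],"roll": 0,"grip": 0.1},
    {"dp": [0,0,0],"roll": 0,"grip": -0.3}
  ]
}}

```text
time_s: 7.45
ee_pos: [0.4138, 0.0492, 0.1387]
eef_rot: [-1.543, 0.018, 1.349]
force: [1.3, -0.5, 0.8]
grip_width: 0.0171
```

Run:
```python
from h import *
s=imaging.camera("scene");w=imaging.camera("wrist");t=imaging.camera("top")
cv2.imwrite("pics/s2.png",s);cv2.imwrite("pics/w2.png",w);cv2.imwrite("pics/t2.png",t)
c=np.zeros((600,800,3),np.uint8)
c[:300,:400]=cv2.resize(s[165:240,205:305],(400,300),interpolation=cv2.INTER_CUBIC)
c[:300,400:]=cv2.resize(t[165:240,180:280],(400,300),interpolation=cv2.INTER_CUBIC)
c[300:,:400]=cv2.resize(w,(400,300))
cv2.imwrite("pics/c3.png",c);print(ctrl.get_obs()["grip_width"])
```

```text
0.028959815336153487
```

View pics/c3.png

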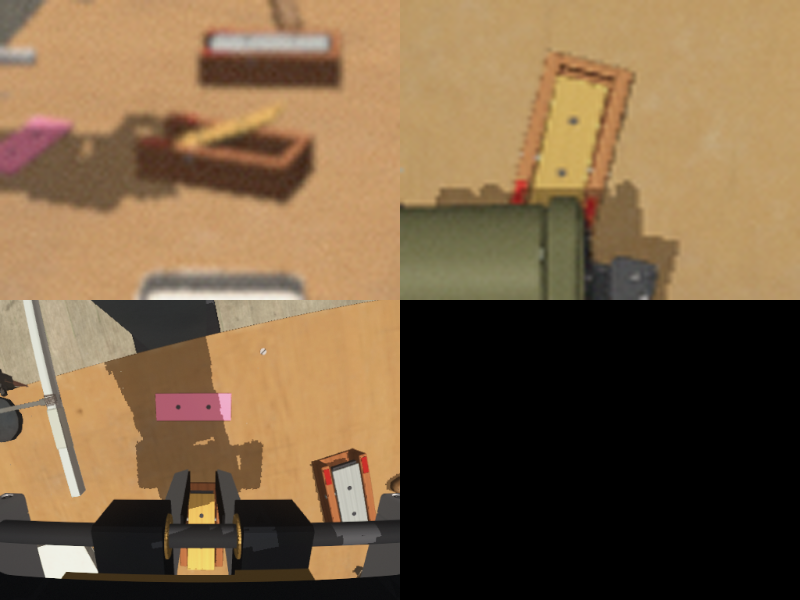

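The strip is tipped and stays up: its end shows at about (275,110) in the scene crop and (587,78) in the top crop, clear of the walls. I'll verify the end position and compute the grasp.

Run:
```python
from h import *
c=np.array([.520,.0233]);ux=np.array([.975,-.2216]);uy=np.array([.2216,.975])
h=cv2.cvtColor(cv2.imread("pics/t2.png"),cv2.COLOR_BGR2HSV)
m=cv2.inRange(h,(22,110,120),(35,255,255));m[:170]=0;m[212:]=0;m[:,:200]=0;m[:,245:]=0
y,x=np.nonzero(m)
for z in(.045,.0577):
    w=ray("top",np.c_[x,y],z)[:,:2]-c;print(z,"end x",np.percentile(w@ux,[98,99.5]).round(4),"y range near end",np.percentile((w@uy)[(w@ux)>.02],[2,50,98]).round(4))
go([*(c+.034*ux),.12],.011,1.347)
go([*(c+.034*ux),.039],.011,1.347)
```

```text
0.045 end x [0.0426 0.0426] y range near end [-0.0168 -0.0052  0.0161]
0.0577 end x [0.0413 0.0413] y range near end [-0.0175 -0.006   0.0151]
t 7.6 axis [-0.032 -0.011 -0.999] roll 0.001 dp after roll [-0.0013  0.0031 -0.1422] dp before [-0.0015  0.0031 -0.1422] q [ 0.04  0.11  1.94 -0.01  1.12 -1.31]
t 7.6 axis [-0.032 -0.011 -0.999] roll 0.001 dp after roll [ 1.000e-04  8.400e-02 -1.446e-01] dp before [-0.      0.084  -0.1446] q [ 0.04  0.11  1.94 -0.01  1.12 -1.31]
```

Emit:
{"method": "apply_moves", "body": {
  "deltas": [
    {"dp": [-0.001,0,-0.05],"roll": 0,"grip": -0.3},
    {"dp": [0,0,-0.05],"roll": 0,"grip": -0.3},
    {"dp": [0,0,-0.044],"roll": 0,"grip": -0.3},
    {"dp": [0,0.03,0],"roll": 0,"grip": -0.3},
    {"dp": [0,0.03,0],"roll": 0,"grip": -0.3},
    {"dp": [0,0.02,0],"roll": 0,"grip": -0.3},
    {"dp": [0,0.004,0],"roll": 0,"grip": -0.3},
    {"dp": [0,0,0],"roll": 0,"grip": -0.3}
  ]
}}

```text
time_s: 8.6
ee_pos: [0.5526, 0.0151, 0.0502]
eef_rot: [-1.542, 0.018, 1.348]
force: [-0.4, 0.4, -0.1]
grip_width: 0.0613
```

Run:
```python
from h import *
c=np.array([.520,.0233]);ux=np.array([.975,-.2216])
s=ctrl.get_obs();print(s["grip_width"],np.round(s["force"],1))
go([*(c+.033*ux),.039],.011,1.347)
```

```text
0.06126584633193783 [-0.4  0.4 -0.1]
t 8.6 axis [-0.032 -0.011 -0.999] roll 0.001 dp after roll [0.001  0.0002 0.0003] dp before [0.001  0.0002 0.0003] q [-0.03  0.52  1.64 -0.01  1.02 -1.37]
```

In place; closing.

Emit:
{"method": "apply_moves", "body": {
  "deltas": [
    {"dp": [0.001,0,0],"roll": 0,"grip": 0.1},
    {"dp": [0,0,0],"roll": 0,"grip": 0.5},
    {"dp": [0,0,0],"roll": 0,"grip": 0.7},
    {"dp": [0,0,0],"roll": 0,"grip": 0.7},
    {"dp": [0,0,0],"roll": 0,"grip": 0.7}
  ],
  "newtons": 50
}}

```text
time_s: 9.22
ee_pos: [0.5526, 0.0163, 0.0504]
eef_rot: [-1.543, 0.018, 1.348]
force: [-0.5, 0.4, 1.3]
grip_width: 0.0346
```

Emit:
{"method": "apply_moves", "body": {
  "deltas": [
    {"dp": [0,-0.004,0],"roll": 0,"grip": 0.7},
    {"dp": [0,-0.008,0],"roll": 0,"grip": 0.7},
    {"dp": [0,-0.012,0],"roll": 0,"grip": 0.7},
    {"dp": [0,-0.02,0],"roll": 0,"grip": 0.7},
    {"dp": [0,-0.025,0],"roll": 0,"grip": 0.7},
    {"dp": [0,-0.025,0],"roll": 0,"grip": 0.7},
    {"dp": [0,-0.025,0],"roll": 0,"grip": 0.7},
    {"dp": [0,-0.015,0],"roll": 0,"grip": 0.7},
    {"dp": [0,0,0],"roll": 0,"grip": 0.7}
  ]
}}

```text
time_s: 10.35
ee_pos: [0.5571, 0.0178, 0.1851]
eef_rot: [-1.544, 0.018, 1.348]
force: [0.6, 0.1, -1.4]
grip_width: 0.0344
```

Run:
```python
from h import *
s=imaging.camera("scene");w=imaging.camera("wrist");t=imaging.camera("top")
cv2.imwrite("pics/s4.png",s);cv2.imwrite("pics/t4.png",t)
c=np.zeros((600,800,3),np.uint8)
c[:300,:400]=cv2.resize(s[120:270,200:400],(400,300),interpolation=cv2.INTER_CUBIC)
c[:300,400:]=cv2.resize(t[140:240,180:313],(400,300),interpolation=cv2.INTER_CUBIC)
c[300:,:400]=cv2.resize(w,(400,300))
cv2.imwrite("pics/c4.png",c);print(ctrl.get_obs()["grip_width"])
e=.0377;tc=np.array([.5617,-.2367]);ty=np.array([.1196,-.993])
g=tc+.038*ty;print(g)
go([*g,.15],.011,-0.224-1.227+np.pi/2)
```

```text
0.03520602197877456
[ 0.5662448 -0.274434 ]
t 10.5 axis [-0.034 -0.011 -0.999] roll 1.229 dp after roll [-0.0238  0.025  -0.2911] dp before [-0.2822  0.025  -0.0752] q [-0.03  0.36  1.52 -0.01  1.29 -1.37]
```

View pics/c4.png

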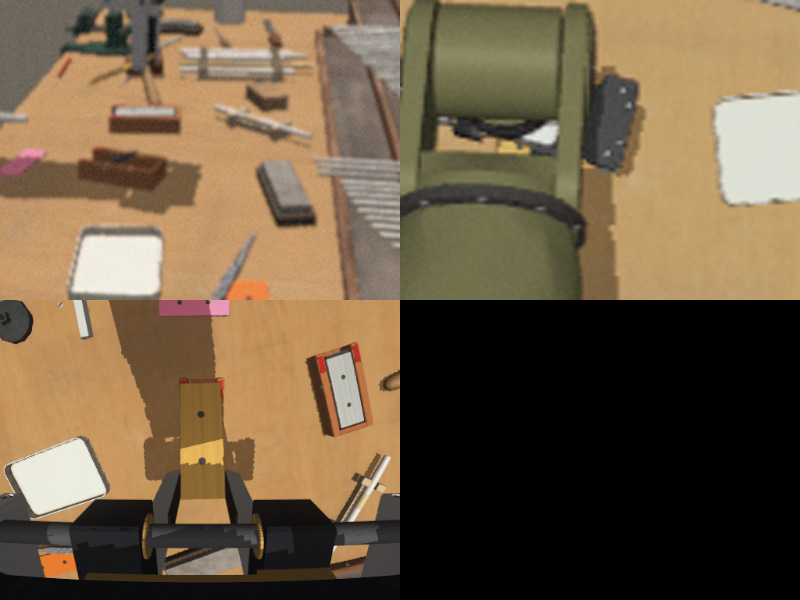

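The strip is held in the fingers (opening 35 mm) at about (200,440) in the wrist view, with the steel strip untouched. I'll turn it to the tray's long axis and carry it over.

Emit:
{"method": "apply_moves", "body": {
  "deltas": [
    {"dp": [0,0,0],"roll": 0.1,"grip": 0.7},
    {"dp": [0,0,0],"roll": 0.161,"grip": 0.7},
    {"dp": [0,0,0],"roll": 0.161,"grip": 0.7},
    {"dp": [0,0,0],"roll": 0.161,"grip": 0.7},
    {"dp": [0,0,0],"roll": 0.161,"grip": 0.7},
    {"dp": [0,0,0],"roll": 0.161,"grip": 0.7},
    {"dp": [0,0,0],"roll": 0.161,"grip": 0.7},
    {"dp": [0,0,0],"roll": 0.163,"grip": 0.7}
  ]
}}

```text
time_s: 11.5
ee_pos: [0.5564, 0.0177, 0.1831]
eef_rot: [-1.578, 0.035, 0.114]
force: [-0.3, 0.4, -1.2]
grip_width: 0.0351
```

Emit:
{"method": "apply_moves", "body": {
  "deltas": [
    {"dp": [-0.002,0,-0.02],"roll": 0,"grip": 0.7},
    {"dp": [-0.004,0,-0.045],"roll": 0,"grip": 0.7},
    {"dp": [-0.004,0,-0.05],"roll": 0,"grip": 0.7},
    {"dp": [-0.004,0,-0.05],"roll": 0,"grip": 0.7},
    {"dp": [-0.004,0,-0.05],"roll": 0,"grip": 0.7},
    {"dp": [-0.004,0.01,-0.046],"roll": 0,"grip": 0.7},
    {"dp": [-0.002,0.015,-0.03],"roll": 0,"grip": 0.7},
    {"dp": [0,0,0],"roll": 0,"grip": 0.7}
  ]
}}

```text
time_s: 12.5
ee_pos: [0.5653, -0.2767, 0.1599]
eef_rot: [-1.576, 0.036, 0.119]
force: [-0.2, 0.1, -1.4]
grip_width: 0.0349
```

Run:
```python
from h import *
s=imaging.camera("scene");i=imaging.camera_info("wrist");w=imaging.camera("wrist")
cv2.imwrite("pics/s5.png",s);cv2.imwrite("pics/w5.png",w)
c=np.zeros((600,800,3),np.uint8)
c[:400,:]=cv2.resize(s[170:290,190:430],(800,400),interpolation=cv2.INTER_CUBIC)
c[400:,:267]=cv2.resize(w,(267,200))
cv2.imwrite("pics/c5.png",c)
ob=ctrl.get_obs();print(ob["grip_width"],ob["ee_pos"],np.round(ob["force"],1))
tc=np.array([.5617,-.2367]);ty=np.array([.1196,-.993])
for z in(.15,.05): go([*(tc+.036*ty),z],.011,.12)
# tray seen by wrist
h=cv2.cvtColor(w,cv2.COLOR_BGR2HSV);m=cv2.inRange(h,(0,0,190),(180,50,255));
print([ (cv2.boundingRect(k)) for k in cv2.findContours(m,0,2)[0] if cv2.contourArea(k)>300])
```

```text
0.03451207873500296 [ 0.56629898 -0.27450834  0.1616857 ] [ 0.9  0.5 -1.1]
t 12.6 axis [-0.033 -0.011 -0.999] roll 0.0 dp after roll [0.0004 0.0007 0.0022] dp before [0.0004 0.0007 0.0022] q [-0.5   0.54  1.32 -0.03  1.31 -0.61]
t 12.6 axis [-0.033 -0.011 -0.999] roll 0.0 dp after roll [0.0037 0.1006 0.0028] dp before [0.0037 0.1006 0.0028] q [-0.5   0.54  1.32 -0.03  1.31 -0.61]
[(221, 75, 93, 73)]
```

View pics/c5.png

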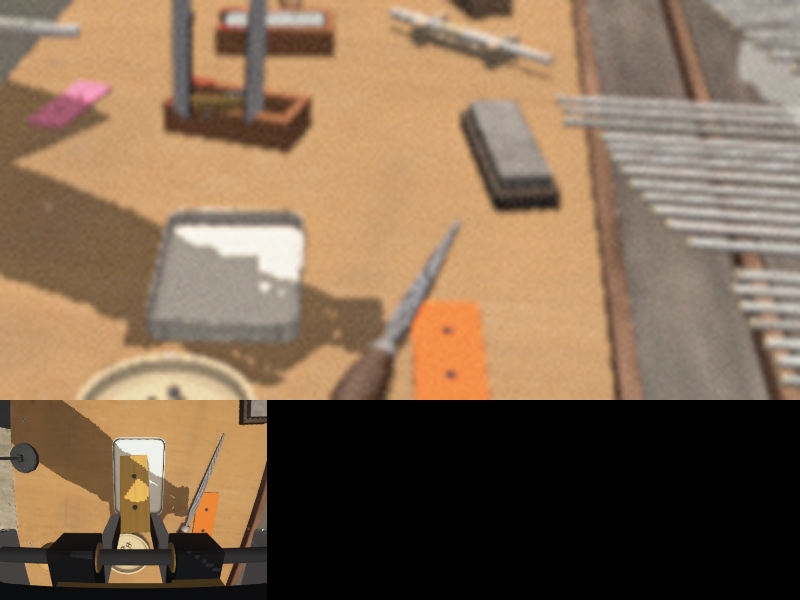

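The strip hangs between the fingers above the tray, low end inward. I'll lower it until the low end nears the floor, then ease the grip and press it toward flat.

Emit:
{"method": "apply_moves", "body": {
  "deltas": [
    {"dp": [0.001,0.02,0.001],"roll": 0,"grip": 0.7},
    {"dp": [0.001,0.03,0.001],"roll": 0,"grip": 0.7},
    {"dp": [0.001,0.03,0.001],"roll": 0,"grip": 0.7},
    {"dp": [0.001,0.022,0],"roll": 0,"grip": 0.7},
    {"dp": [0,0.008,0],"roll": 0,"grip": 0.7},
    {"dp": [0,0,0],"roll": 0,"grip": 0.7}
  ]
}}

```text
time_s: 13.35
ee_pos: [0.5671, -0.2717, 0.0525]
eef_rot: [-1.578, 0.033, 0.12]
force: [0.4, -0.8, -1.1]
grip_width: 0.0347
```

Emit:
{"method": "apply_moves", "body": {
  "deltas": [
    {"dp": [0,0.004,0],"roll": 0,"grip": 0.7},
    {"dp": [0,0.004,0],"roll": 0,"grip": 0.7},
    {"dp": [0,0.003,0],"roll": 0,"grip": 0.7},
    {"dp": [0,0.003,0],"roll": 0,"grip": 0.7},
    {"dp": [0,0,0],"roll": 0,"grip": 0.7}
  ],
  "newtons": 15
}}

```text
time_s: 13.98
ee_pos: [0.5664, -0.2723, 0.0379]
eef_rot: [-1.578, 0.033, 0.119]
force: [0.0, -1.4, 0.8]
grip_width: 0.0355
```

Emit:
{"method": "apply_moves", "body": {
  "deltas": [
    {"dp": [0,0.003,0],"roll": 0,"grip": 0.7},
    {"dp": [0,0.003,0],"roll": 0,"grip": 0.7},
    {"dp": [0,0.003,0],"roll": 0,"grip": 0.7},
    {"dp": [0,0,0],"roll": 0,"grip": 0.7}
  ]
}}

```text
time_s: 14.48
ee_pos: [0.566, -0.2721, 0.0286]
eef_rot: [-1.578, 0.034, 0.119]
force: [-0.2, -0.3, 0.5]
grip_width: 0.0355
```

Emit:
{"method": "apply_moves", "body": {
  "deltas": [
    {"dp": [0,0.003,0],"roll": 0,"grip": 0.7},
    {"dp": [0,0.003,0],"roll": 0,"grip": 0.7},
    {"dp": [0,0.003,0],"roll": 0,"grip": 0.7},
    {"dp": [0,0.002,0],"roll": 0,"grip": 0.7},
    {"dp": [0,0,0],"roll": 0,"grip": 0.7}
  ]
}}

```text
time_s: 15.1
ee_pos: [0.5657, -0.2724, 0.0178]
eef_rot: [-1.578, 0.033, 0.119]
force: [-0.8, -0.2, 0.9]
grip_width: 0.0358
```

Tip about 5 mm above the floor. Opening gently (partial, as the tray is narrow), then rising straight up.

Emit:
{"method": "apply_moves", "body": {
  "deltas": [
    {"dp": [0,0,0],"roll": 0,"grip": 0.15},
    {"dp": [0,0,0],"roll": 0,"grip": 0},
    {"dp": [0,0,0],"roll": 0,"grip": -0.15},
    {"dp": [0,0,0],"roll": 0,"grip": -0.15},
    {"dp": [0,-0.01,0],"roll": 0,"grip": -0.15},
    {"dp": [0,-0.03,0],"roll": 0,"grip": -0.15},
    {"dp": [0,-0.05,0],"roll": 0,"grip": -0.15},
    {"dp": [0,-0.05,0],"roll": 0,"grip": -0.15},
    {"dp": [0,-0.05,-0.05],"roll": 0,"grip": -0.15},
    {"dp": [0,0,-0.05],"roll": 0,"grip": -0.15}
  ]
}}

```text
time_s: 16.35
ee_pos: [0.5842, -0.3651, 0.2088]
eef_rot: [-1.584, 0.027, 0.12]
force: [-0.1, -0.2, 0.2]
grip_width: 0.0539
```

Run:
```python
from h import *
s=imaging.camera("scene");iw=imaging.camera_info("wrist");w=imaging.camera("wrist")
ob=ctrl.get_obs();print(ob["time_s"],ob["grip_width"],ob["ee_pos"],np.round(ob["force"],1))
for n,im,i in(("wrist",w,iw),("scene",s,None)):
    h=cv2.cvtColor(im,cv2.COLOR_BGR2HSV);m=cv2.inRange(h,(18,80,60),(35,255,255))
    if i is None: # only tray area
        p=proj(n,[[.5617,-.2367,.006]],i)[0].astype(int);k=np.zeros_like(m);cv2.circle(k,tuple(map(int,p)),28,255,-1);m&=k
    else:
        p=proj(n,[[.5617,-.2367,.006]],i)[0].astype(int);k=np.zeros_like(m);cv2.circle(k,tuple(map(int,p)),90,255,-1);m&=k
    m=cv2.morphologyEx(m,cv2.MORPH_CLOSE,np.ones((5,5)))
    print(n,p,rect(n,m,.006,i)[:3])
c=np.zeros((600,800,3),np.uint8)
c[:300,:]=cv2.resize(s[180:270,180:420],(800,300),interpolation=cv2.INTER_CUBIC);c[300:,:400]=cv2.resize(w,(400,300))
cv2.imwrite("pics/c6.png",c)
```

```text
16.45 0.054320281460916026 [ 0.58216728 -0.36785372  0.20348808] [ 0.5 -0.1 -0.6]
wrist [259  60] (array([ 0.56090112, -0.23421898]), array([35.8563652 , 98.73003387]), 6.683164596557617)
scene [258 251] (array([ 0.56073053, -0.23441345]), array([34.06370544, 99.53077698]), 7.194073677062988)
```

View pics/c6.png

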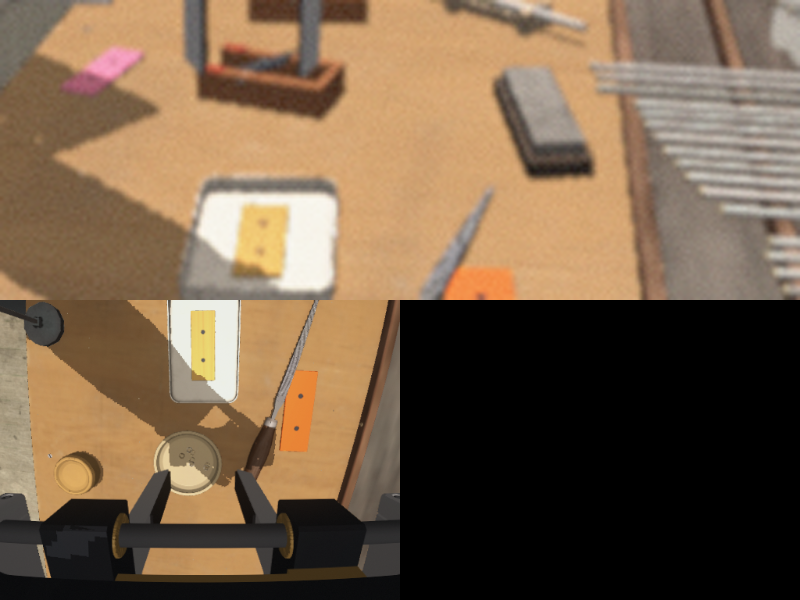

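The strip lies in the middle of the tray, dots up; both views give (0.561, -0.234) and full size at floor height, so it is flat. The gripper is clear and empty. Handing in.

```bash
python3 -c "
from station import ctrl
print(ctrl.hand_in())"
```

```text
the job is handed in; nothing more can be done
None
```

I pressed the brass strip's red-marked end down until the force jumped to 12.6 N at the stop, and it stayed tipped. I then picked it up by the raised end with 50 N, laid it in the white tray and handed the job in at about 16.5 s of the 46 s. No verdict was reported.

**Last checks:** the wrist and scene cameras agree within 0.3 mm. The strip's centre is at (0.561, -0.234), about 2.5 mm from the tray centre I measured at the start. Both views give close to its full size (36 x 99 mm and 34 x 100 mm) when projected at floor height, so it lies flat, dots up. The gripper was clear and the wrist force near zero. I did not measure the strip's speed or the tray's level directly.

**What disagreed:**
- The first turn of the tool ran into the last joint's range limit. That left about a 2° tool tilt for the rest of the job, which I corrected for in the later moves.
- The silver-grey strip looked undisturbed in the pictures up to the pick-up, and nothing went near it. I did not measure its position again at the end.

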